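Index the drying mast's swivel foot with its pin

TASK

Lock the swivel foot of the sheet-drying mast: take the square-headed steel pin from the wooden block, put it into the hole in the loose square flange, and turn the flange with it anticlockwise (seen from above), feeling lightly until the pin drops into the hidden hole underneath; then push it fully home, head down on the flange, and let go. Work gently, never pressing or prying the pin in the foot with more than about 40 N, and leave the stylus, bottles, jar and glue stick standing where they are.

Things in the scene. Friction and masses are not known exactly. Their poses are not given: they have to be found in the camera images.
- pin_grip (a point): middle of the square head of the plain steel pin (90 g, 86 mm long, upright): 61 mm above the shank's end, 25 mm above the head's underside. Head 16 x 16 mm, 50 mm tall; x and y are square to its flats, z points up along the pin. It stands loosely in a hole of the wooden block, the head's underside 6 mm above the block's top. The stylus beside it has a round head.
- pin_tip (a point): centre of the lower, free end of the pin's round shank, z up along the pin. The shank is 10 mm across and 36 mm long, its end chamfered 1.5 mm
- block: fixed wooden block 62 x 140 x 40 mm (x, y, z), origin at the centre of its underside; two upright holes 12.5 mm across and 30 mm deep on its y axis at -36 and +36 mm; pin and stylus stand in them, either way round
- stylus_mid (a point): middle of the stylus (wooden round handle 18 to 22 mm across on a 10 mm shank, 88 mm long), standing in the block's other hole; leave it there (at most 20 mm off)
- foot: fixed swivel foot: round grey housing 148 mm across with four low bolted lugs (to 103 mm from the axis), origin under its centre. On it lies the loose flange, which hides a fixed smooth index ring; a steel spindle of 25 mm stands in the flange's centre bore, 2 mm below its top
- foot_top (a point): the turning axis (z, up) at the ring's top face, 40 mm above the table. The ring has one unchamfered 12.5 mm hole, 34 mm from the axis, hidden 0.35 to 1.45 rad anticlockwise (from above) of the flange hole's start. From 12 mm down it holds a felt plug that resists with about 5 N and stays where pushed. Home: the pin's end 23.5 mm below this point, head resting on the flange.
- collar_hole (a point): centre of the mouth of the flange's one small hole: 11.5 mm across, 1.5 mm chamfer, right through, 34 mm from the turning axis; x points outward from that axis, z up. The aluminium flange is 96 x 96 mm and 12 mm thick, its top 52.5 mm above the table; it turns about the vertical axis with a drag of about 0.06 N m
- collar (a joint): angle of the flange in its foot (rad), growing anticlockwise seen from above; free between stops at -1.15 and 0.75; it stays where it is left
- ink_a: ink dropper bottle, 34 mm across, 89 mm tall, origin under its base; leave it standing
- ink_b: second ink dropper bottle, the same size, origin under its base; leave it standing
- ink_c: third ink dropper bottle, the same size, origin under its base; leave it standing
- glue: glue stick, 28 mm across, 95 mm tall, origin under its base; leave it standing
- jar: glass jar with a lid, 60 mm across, 90 mm tall, origin under its base; leave it standing
There are look-alikes about, which are no part of the job. Of the things like the part that bears pin_grip, leave any that is pink; of the rest the larger one is meant.

How it is judged:
On the way, in this order (a step that is already met when the one before it is completed fails the run):
1. the pin's shank is through the flange's hole, upright, its end on the index ring (horizontal distance between pin_tip and collar_hole below 0.004 m and angle between pin_grip's own z axis and vertical below 0.1 rad and z of pin_tip in the frame of foot_top below 0.004 m), for 0.1 s.
2. with the flange turned, the pin has dropped into the ring's hidden hole (horizontal distance between pin_tip and collar_hole below 0.004 m and angle between pin_grip's own z axis and vertical below 0.1 rad and z of pin_tip in the frame of foot_top below -0.005 m), for 0.1 s.
At the end, for the whole second after the job is handed in: The pin stands upright (within 0.1 rad) through the flange's hole (within 4 mm of its centre) and the index ring, its end at least 21.5 mm below the ring's top, that is, its head within 2 mm of the flange; it is at rest and released (horizontal distance between pin_tip and collar_hole below 0.004 m and angle between pin_grip's own z axis and vertical below 0.1 rad and z of pin_tip in the frame of foot_top below -0.0215 m and linear speed of pin below 0.01 m/s and contact force between the fingers and pin below 0.05 N); the robot touches nothing.
It fails at once if the foot (flange and ring together) is pressed and pried with more than 40 N by the pin (contact force between pin and foot above 40 N).
It fails at once if the foot is loaded with more than 40 N by the gripper or arm (contact force between any of the fingers, the arm and foot above 40 N).
It fails at once if the stylus is moved by more than 20 mm (distance of stylus_mid from where it was at the start of the episode above 0.02 m).
It fails at once if a bottle, the jar or the glue stick is tipped over or shoved by more than 30 mm (angle between any of ink_a, ink_b, ink_c, glue, jar's own z axis and vertical above 0.5 rad or distance of any of ink_a, ink_b, ink_c, glue, jar from where it was at the start of the episode above 0.03 m).
It also fails if it takes over 72 s, if anything falls off the work surface, if the arm or the gripper's body presses on something with over 40 N, if the wrist force passes 120 N, or if a joint passes its speed limit or range.

ROBOT

A 6-joint arm with a two-finger parallel gripper is mounted at the origin on the work surface. World frame = base frame: x ahead of the robot, y to its left, z up, the work surface at z = 0. Lengths are in m, angles in rad, forces in N, time in s.
With the tool pointing down it reaches from about 0.35 to 0.875 m from the base axis. Payload 4.2 kg.
Tool frame: the origin (TCP) lies at the very end of the fingers, on their centre line; the grasp point (between the pads) lies 19 mm behind it (grip_depth is the distance from the TCP to the grasp point, in m); x points along the fingers, y is the direction in which the jaws open and shut, and the axes are right-handed (so a half turn about x gives the same grasp; the last joint's range is limited). The gripper opens to 87 mm and grips with 3 to 60 N. Pads are 19 mm wide; open, the fingers measure 117 mm over their backs; the gripper's body (75 mm by 190 mm) begins 51 mm behind the grasp point.
Start: joints at [1.457, 0.385, 0.008, 0, -1.194, -0.259], TCP at [0.228, 0.582, 0.223] pointing down, gripper open.
Joint ranges: [-3.14, 3.14], [-1.21, 2.06], [-1.07, 1.41], [-3.16, 2.05], [-2.99, -0.16], [-3.1, 3.1]. Speed limits (rad/s): [2.79, 2.79, 3.14, 3.14, 3.14, 3.14].

INTERFACE

Orientations are given as a unit quaternion [x, y, z, w].
In Python, from rig import * gives the robot as it stands.
- The arm moves only by the tool arm_command, never from a script. Its argument "series" is a list of rows, each a list of 7 numbers: the closure in counts, from 0 (fully open) to 255 (shut), then the shift along the tool's x, y, z in m, then the turn, a rotation vector about the tool's x, y, z in degrees. In form: [[fingers, x, y, z, rx, ry, rz], ...]. A call has 1 to 5 rows; each row is the pose to reach, as a shift and turn from the pose commanded when the call began, along the tool's axes at that moment; what a row does not reach only later rows make up. A row lasts 1/12 s, in which the tool goes at most 41.7 mm and 7.16 degrees, less where a joint would pass 70% of its speed; a pose out of reach is approached as far as the arm can. A call with a gripper value outside its range is refused whole. The fingers move at their own pace and stop on an object; the grip force is fixed at half the most. Time passes only in rows, so rows that repeat a pose let the fingers close. It gives the time, the measured TCP pose, the force and the opening at its end, in the units of the state.
- get_obs(): the state, without advancing time (a new reading comes with each control period).
- snapshot(name): name is "side" or "top" or "wrist"; returns a dict with "frame" (480x640x3 uint8, blue, green, red), "fx", "fy", "cx", "cy" (pixels), "dist" ([k1, k2, p1, p2, k3] as OpenCV has them; the pictures are not rectified), "R" (3x3) and "t" (3): a world point X has camera coordinates R X + t; the wrist camera has in their place "hand_eye" (4x4, takes a point from camera to tool coordinates, whose origin is the TCP and whose axes are the tool frame's). Camera axes: x right, y down, z forward; pixel columns grow to the right and rows downward; lengths in m; the calibration is good to about 2 mm. A picture is of the moment at which its call begins: read the wrist's pose just before it. There is no depth.
- job_done(): hands the job in, once; it reports no verdict.
The state is a dict: "time": time; "q": joint angles; "qvel": joint speeds; "joint_efforts": joint torques, N m; "eef_pos": TCP position; "tool_rot": TCP orientation; "ft_force": force on the tool from outside, world axes, zero at the start; "ft_torque": the same for the moment, N m; "width": finger opening in m.
Only numpy, scipy, OpenCV 4.12 (cv2) and the standard library are available. Lean on these libraries where they do the work, as an engineer would, in place of code of your own. Each camera call takes 0.05 s, during which the arm holds its last target.

## Working session

There is one attempt and no reset: what is moved stays moved. The work goes in short steps, Python scripts to look and compute and a tool call to move; the robot and the scene stay as the last step left them, time stands still between calls to the robot, and variables do not carry over. Pictures are saved under pics/ and viewed, and the job is handed in when it is done.

Besides the shell and the picture viewer there is one more tool, called after ">>>" as name([rows], argument=value, ...), one row to a line, values as JSON. arm_command: Moves the arm, as the interface text tells. Its arguments: {"type":"object","properties":{"series":{"type":"array"}},"required":["series"]}

```bash
mkdir -p pics; ls; python3 - <<'E'
from rig import *
import cv2
o=get_obs()
for k,v in o.items(): print(k,v)
for n in ("side","top","wrist"):
    s=snapshot(n); cv2.imwrite(f"pics/{n}0.png",s["frame"])
    print({k:v for k,v in s.items() if k!="frame"})
E
```

```text
pics
time 0.0
q [ 1.45661609e+00  3.85555732e-01  6.61824784e-03 -5.34977895e-04
 -1.19398954e+00 -2.58607399e-01]
qvel [-6.03949949e-05 -9.51359262e-04  7.83235562e-05  6.06038282e-04
  5.04724461e-04  7.81245103e-04]
joint_efforts [-1.98286405e-03 -3.90665352e+01  1.87405783e+01  4.22001556e+00
  1.09541530e-02 -1.94737231e-04]
eef_pos [0.22738168 0.58151687 0.2214518 ]
tool_rot [-0.69472458  0.13187101  0.69496656  0.13034294]
ft_force [0.03752734 0.42360048 0.00598646]
ft_torque [-0.04517974  0.01555702 -0.00351174]
width 0.0869935457174573
{'fx': 455.51625399846233, 'fy': 455.51625399846233, 'cx': 316.856022754288, 'cy': 241.52181954985866, 'dist': array([-0.07887309,  0.        ,  0.        ,  0.        ,  0.        ]), 'R': array([[-0.81922743, -0.57304234, -0.02211097],
       [-0.31141158,  0.47691187, -0.82193546],
       [ 0.4815488 , -0.66646646, -0.56915131]]), 't': array([0.46753035, 0.27496218, 0.6201613 ])}
{'fx': 527.3890201147108, 'fy': 527.3890201147108, 'cx': 328.887028872347, 'cy': 234.04815091299855, 'dist': array([0.01270263, 0.        , 0.        , 0.        , 0.        ]), 'R': array([[ 0.00185465, -0.99990012,  0.01401133],
       [-0.99881453, -0.00253382, -0.04861188],
       [ 0.04864253, -0.01390456, -0.99871946]]), 't': array([-0.01872294,  0.60063575,  1.08743384])}
{'fx': 379.91551611194745, 'fy': 379.91551611194745, 'cx': 320.5025863184719, 'cy': 233.5156514906853, 'dist': array([-0.00539168,  0.        ,  0.        ,  0.        ,  0.        ]), 'hand_eye': array([[ 2.94213754e-05, -2.61427082e-01,  9.65223228e-01,
        -1.62537489e-01],
       [ 9.99999790e-01, -6.16858511e-04, -1.97555223e-04,
        -1.31523053e-03],
       [ 6.47052449e-04,  9.65223031e-01,  2.61427009e-01,
        -7.10828592e-02],
       [ 0.00000000e+00,  0.00000000e+00,  0.00000000e+00,
         1.00000000e+00]])}
```

View pics/side0.png

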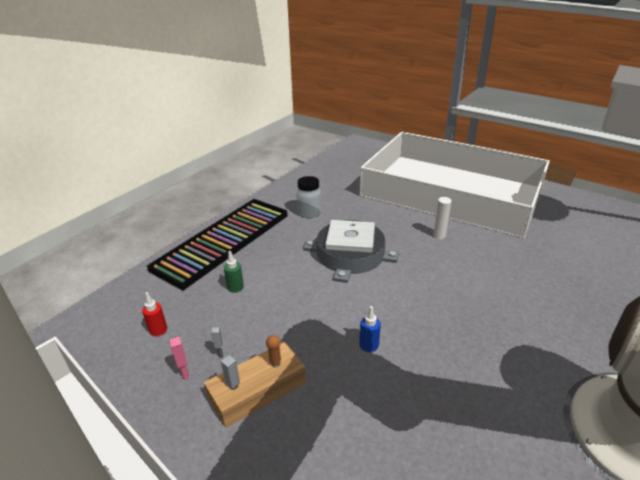

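View pics/top0.png

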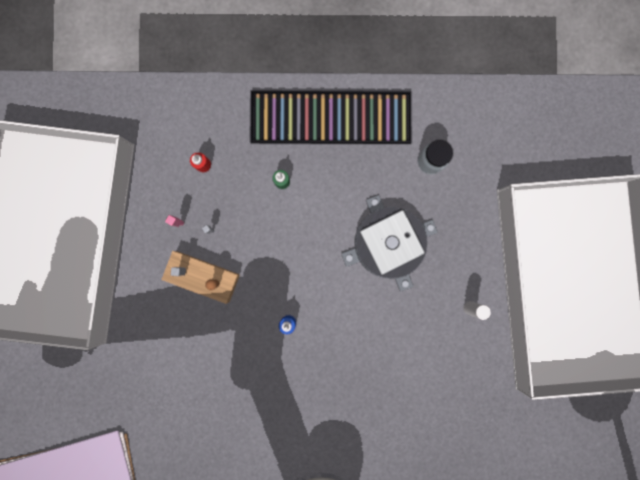

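View pics/wrist0.png

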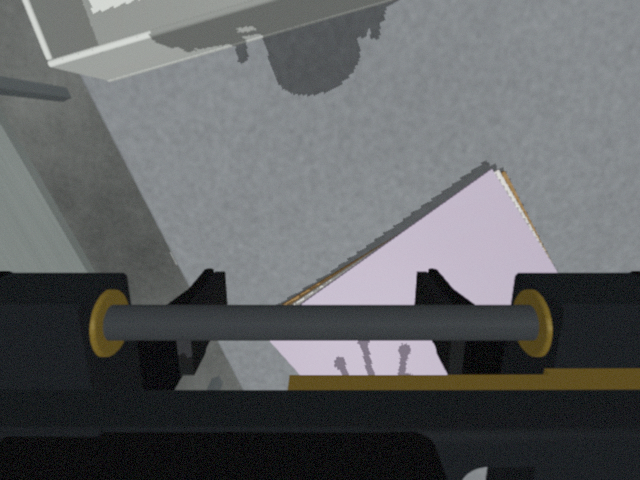

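The pin in the block shows at top (177,271), the stylus at (211,284), the flange hole at (407,235) and the spindle at (392,242). The pink pin (172,221) and the small grey pin (207,229) stand free. I'll enlarge these areas.

```bash
cat > h.py <<'E'
import numpy as np, cv2
from scipy.spatial.transform import Rotation as Ro
def cam(s,o=None):
    K=np.array([[s["fx"],0,s["cx"]],[0,s["fy"],s["cy"]],[0,0,1]])
    if "R" in s: R=np.array(s["R"]);t=np.array(s["t"])
    else:
        H=np.array(s["hand_eye"]);T=np.eye(4);T[:3,:3]=Ro.from_quat(o["tool_rot"]).as_matrix();T[:3,3]=o["eef_pos"]
        M=np.linalg.inv(T@H);R=M[:3,:3];t=M[:3,3]
    return K,np.array(s["dist"],float),R,t
def px2w(c,uv,z):
    K,d,R,t=c
    p=cv2.undistortPoints(np.array(uv,float).reshape(-1,1,2),K,d).reshape(-1,2)
    dirs=np.c_[p,np.ones(len(p))]@R; C=-R.T@t
    return C+dirs*((z-C[2])/dirs[:,2])[:,None]
def w2px(c,X):
    K,d,R,t=c
    return cv2.projectPoints(np.array(X,float).reshape(-1,1,3),cv2.Rodrigues(R)[0],t,K,d)[0].reshape(-1,2)
E
python3 - <<'E'
import cv2
t=cv2.imread("pics/top0.png")
a=cv2.resize(t[240:310,150:250],None,fx=8,fy=8,interpolation=cv2.INTER_CUBIC)
b=cv2.resize(t[190:295,335:445],None,fx=5.7,fy=5.7,interpolation=cv2.INTER_CUBIC)
cv2.imwrite("pics/topA.png",a);cv2.imwrite("pics/topB.png",b)
s=cv2.imread("pics/side0.png")
cv2.imwrite("pics/sideA.png",cv2.resize(s[310:430,140:320],None,fx=4.4,fy=4.4,interpolation=cv2.INTER_CUBIC))
E
```

```text
(no output)
```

View pics/topA.png

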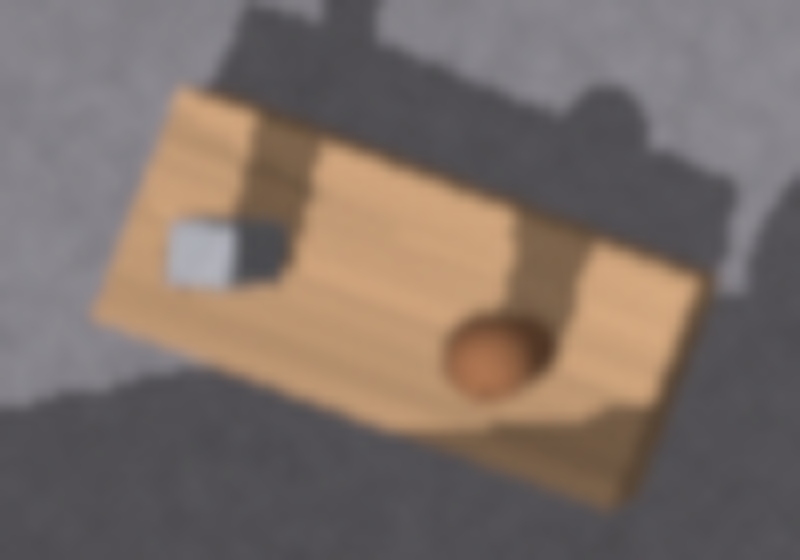

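View pics/topB.png

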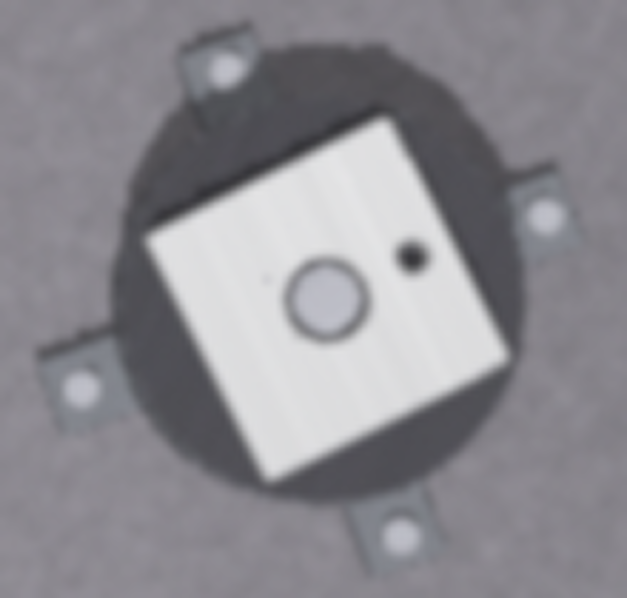

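View pics/sideA.png

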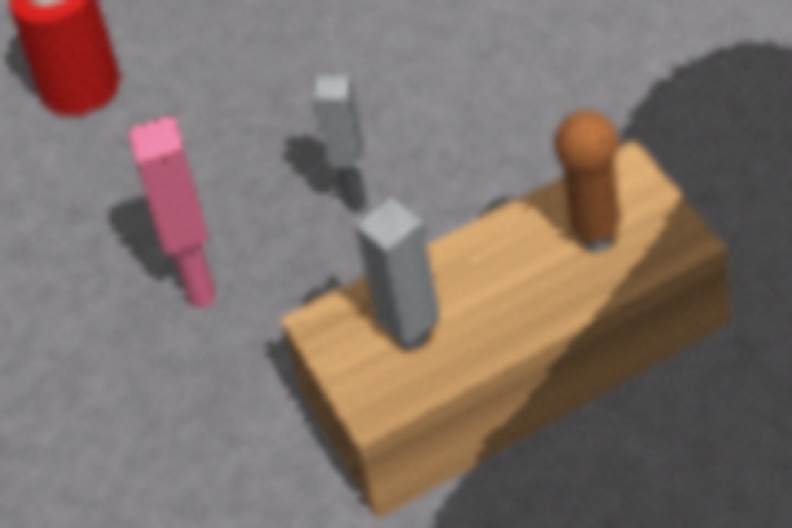

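```bash
python3 - <<'E'
from rig import *
from h import *
st=snapshot("top");ss=snapshot("side");T=cam(st);S=cam(ss)
def A(u,v,k,x,y): return ((u+.5)/k-.5+x,(v+.5)/k-.5+y)
a=lambda u,v:A(u,v,8,150,240)
b=lambda u,v:A(u,v,5.7,335,190)
s=lambda u,v:A(u,v,4.4,140,310)
print("pin top centre",px2w(T,[a(203,254)],.096))
hd=px2w(T,[a(169,217),a(238,221),a(237,290),a(166,286)],.096);print(hd)
print("head side view", px2w(S,[s(391,224),s(391,200),s(423,228),s(394,251),s(360,222)],.096))
print("stylus",px2w(T,[a(487,357)],.098))
bl=px2w(T,[a(183,90),a(710,272),a(615,508),a(95,315)],.040);print("block",bl,bl.mean(0))
fl=px2w(T,[b(385,117),b(147,240),b(268,482),b(509,355)],.0525);print("flange",fl,fl.mean(0))
sp=px2w(T,[b(327,300)],.0505);ho=px2w(T,[b(412,257)],.0525);print("spindle",sp,"hole",ho,np.linalg.norm((ho-sp)[0,:2]))
for n,u,v,z in (("red",199,161,.09),("green",280,178,.09),("blue",287,326,.09),("jar",439,153,.09),("glue",483,312,.095),("pink",172,221,.09),("small",207,229,.06)): print(n,px2w(T,[(u,v)],z)[0])
# predicted vs check: project flange corners in side
print(w2px(S,fl),w2px(S,ho))
E
```

```text
pin top centre [[0.52437562 0.27904215 0.096     ]]
[[0.53322363 0.28729561 0.096     ]
 [0.53228544 0.27082312 0.096     ]
 [0.51577173 0.27079592 0.096     ]
 [0.51671366 0.28773138 0.096     ]]
head side view [[0.52341602 0.2794693  0.096     ]
 [0.53038947 0.27219292 0.096     ]
 [0.51382903 0.27486931 0.096     ]
 [0.51499008 0.28691185 0.096     ]
 [0.53220619 0.2845185  0.096     ]]
stylus [[0.49989172 0.2104823  0.098     ]]
block [[0.5646011  0.3002011  0.04      ]
 [0.51872063 0.16656647 0.04      ]
 [0.45919982 0.18987252 0.04      ]
 [0.5077234  0.32135407 0.04      ]] [0.51256124 0.24449854 0.04      ]
flange [[ 0.64776186 -0.1651997   0.0525    ]
 [ 0.60376127 -0.08049258  0.0525    ]
 [ 0.51828097 -0.12316796  0.0525    ]
 [ 0.56329952 -0.20877568  0.0525    ]] [ 0.5832759  -0.14440898  0.0525    ]
spindle [[ 0.58270386 -0.14456754  0.0505    ]] hole [[ 0.59796659 -0.17455021  0.0525    ]] 0.03364388210677415
red [0.73908293 0.23739666 0.09      ]
green [0.70641813 0.0793841  0.09      ]
blue [0.41935119 0.06406271 0.09      ]
jar [ 0.75706925 -0.23253763  0.09      ]
glue [ 0.44698156 -0.31386251  0.095     ]
pink [0.62156878 0.28792895 0.09      ]
small [0.60794672 0.22668095 0.06      ]
[[330.51911109 219.61543531]
 [325.56841544 244.15563062]
 [372.30526928 247.28171468]
 [373.46831217 221.89513305]] [[351.88398173 224.28868981]]
```

```bash
cat > mv.py <<'E'
# delta helper: goal pos, jaw axis yaw (deg) -> shift in tool axes, rotvec deg
import sys
from rig import *
from h import *
o=get_obs()
R=Ro.from_quat(o["tool_rot"]).as_matrix(); p=np.array(o["eef_pos"])
print("t %.2f p %s w %.4f F %s"%(o["time"],np.round(p,4),o["width"],np.round(o["ft_force"],2)))
print("yaw of tool y %.2f tilt(x axis) %s q %s"%(np.degrees(np.arctan2(R[1,1],R[0,1])),np.round(R[:,0],4),np.round(o["q"],2)))
if len(sys.argv)>3:
    g=np.array([float(a) for a in sys.argv[1:4]])
    print("shift tool",np.round(R.T@(g-p),4))
if len(sys.argv)>4:
    y=np.radians(float(sys.argv[4])); X=np.array([0,0,-1.]);Y=np.array([np.cos(y),np.sin(y),0]);G=np.c_[X,Y,np.cross(X,Y)]
    print("turn",np.round(np.degrees(Ro.from_matrix(R.T@G).as_rotvec()),2))
E
python3 mv.py .48 .279 .22 -2; python3 mv.py .48 .279 .22 178
```

```text
t 0.25 p [0.2275 0.5818 0.2221] w 0.0869 F [0.39 1.06 0.29]
yaw of tool y -111.36 tilt(x axis) [-2.e-04 -9.e-04 -1.e+00] q [ 1.46  0.39  0.01 -0.   -1.19 -0.26]
shift tool [ 0.0023  0.1901 -0.3454]
turn [-1.0936e+02  5.0000e-02 -4.0000e-02]
t 0.25 p [0.2275 0.5818 0.2221] w 0.0869 F [0.39 1.06 0.29]
yaw of tool y -111.36 tilt(x axis) [-2.e-04 -9.e-04 -1.e+00] q [ 1.46  0.39  0.01 -0.   -1.19 -0.26]
shift tool [ 0.0023  0.1901 -0.3454]
turn [ 7.064e+01 -4.000e-02 -4.000e-02]
```

```bash
python3 mv.py .524 .279 .22 178
```

```text
t 0.25 p [0.2275 0.5818 0.2221] w 0.0869 F [0.39 1.06 0.29]
yaw of tool y -111.36 tilt(x axis) [-2.e-04 -9.e-04 -1.e+00] q [ 1.46  0.39  0.01 -0.   -1.19 -0.26]
shift tool [ 0.0023  0.174  -0.3864]
turn [ 7.064e+01 -4.000e-02 -4.000e-02]
```

>>> arm_command([
  [0,0,0.017,-0.038,7,0,0],
  [0,0,0.034,-0.076,14,0,0],
  [0,0,0.051,-0.114,21,0,0],
  [0,0,0.068,-0.152,28,0,0],
  [0,0,0.084,-0.186,35,0,0],
])

```text
time: 0.67
eef_pos: [0.3713, 0.4343, 0.2226]
tool_rot: [0.622, -0.336, -0.622, -0.336]
ft_force: [0.6, 1.1, -0.4]
width: 0.0874
```

```bash
python3 mv.py .524 .279 .22 178
```

```text
t 0.67 p [0.3713 0.4343 0.2226] w 0.0874 F [ 0.58  1.12 -0.38]
yaw of tool y -146.70 tilt(x axis) [ 0.e+00 -1.e-04 -1.e+00] q [ 1.15  0.29 -0.13  0.   -1.15 -0.57]
shift tool [ 0.0026 -0.0423 -0.2136]
turn [ 3.53e+01 -1.00e-02  0.00e+00]
```

>>> arm_command([
  [0,0,-0.008,-0.0405,7,0,0],
  [0,0,-0.016,-0.081,14,0,0],
  [0,0,-0.024,-0.1215,21,0,0],
  [0,0.001,-0.032,-0.162,28,0,0],
  [0,0.002,-0.04,-0.2025,35,0,0],
])

```text
time: 1.08
eef_pos: [0.5168, 0.288, 0.2207]
tool_rot: [-0.493, 0.507, 0.493, 0.507]
ft_force: [0.2, 0.9, 0.4]
width: 0.0869
```

>>> arm_command([
  [0,0.001,0,-0.008,0,0,0],
  [0,0.001,0,-0.008,0,0,0],
])

```text
time: 1.25
eef_pos: [0.5163, 0.279, 0.2189]
tool_rot: [-0.493, 0.508, 0.493, 0.506]
ft_force: [-1.0, 0.4, -0.3]
width: 0.0868
```

```bash
python3 mv.py .524 .279 .22 178; python3 - <<'E'
from rig import *
from h import *
o=get_obs();s=snapshot("wrist");cv2.imwrite("pics/w1.png",s["frame"]);C=cam(s,o)
np.save("w1.npy",np.array(C,dtype=object),allow_pickle=True)
print(w2px(C,[[.524,.279,.096],[.524,.279,.046]]))
E
```

```text
t 1.25 p [0.5163 0.279  0.2189] w 0.0868 F [-0.96  0.45 -0.3 ]
yaw of tool y 178.40 tilt(x axis) [-1.4e-03 -9.0e-04 -1.0e+00] q [ 0.77  0.32 -0.09 -0.   -1.16 -0.8 ]
shift tool [-0.0011 -0.0077  0.0002]
turn [ 0.4  -0.05 -0.08]
[[310.68031756 224.81832635]
 [311.96081671 211.6020077 ]]
```

View pics/w1.png

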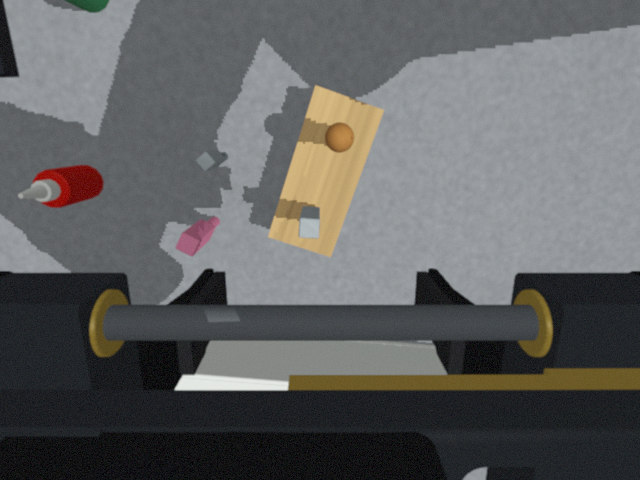

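```bash
python3 - <<'E'
import cv2
t=cv2.imread("pics/w1.png")
cv2.imwrite("pics/w1A.png",cv2.resize(t[190:250,280:360],None,fx=10,fy=10,interpolation=cv2.INTER_CUBIC))
E
```

```text
(no output)
```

View pics/w1A.png

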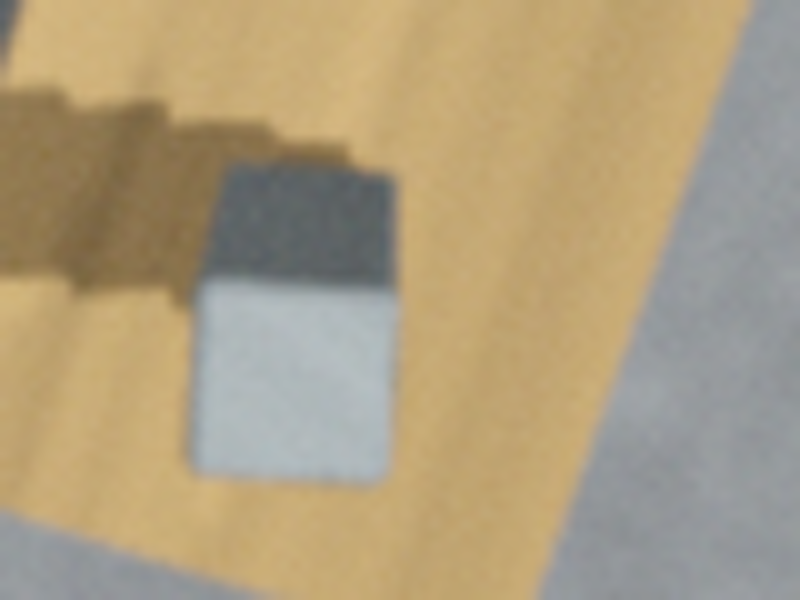

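```bash
python3 - <<'E'
from h import *
C=np.load("w1.npy",allow_pickle=True)
q=[((u+.5)/10-.5+280,(v+.5)/10-.5+190) for u,v in [(200,278),(396,288),(389,482),(195,472)]]
w=px2w(C,q,.096);print(w,w.mean(0))
for i in range(4):
    d=w[(i+1)%4]-w[i];print(np.degrees(np.arctan2(d[1],d[0])),np.linalg.norm(d))
E
python3 mv.py .5245 .279 .22 177
```

```text
[[0.53235109 0.27283975 0.096     ]
 [0.51730009 0.27406588 0.096     ]
 [0.51830454 0.28956103 0.096     ]
 [0.53340617 0.28831023 0.096     ]] [0.52534047 0.28119422 0.096     ]
175.34268312689647 0.01510085963232449
86.29107045496374 0.015527672880656485
-4.734742585137319 0.015153338610945331
-93.90150823784725 0.015506417677315174
t 1.30 p [0.5157 0.2805 0.2192] w 0.0871 F [-0.95  0.59 -0.21]
yaw of tool y 178.53 tilt(x axis) [-8.e-04 -4.e-04 -1.e+00] q [ 0.77  0.32 -0.09 -0.   -1.16 -0.8 ]
shift tool [-0.0008 -0.0088 -0.0013]
turn [ 1.53 -0.02 -0.05]
```

>>> arm_command([
  [120,0,-0.009,-0.0008,2.5,0,0],
  [120,0.04,-0.009,-0.0008,2.5,0,0],
  [120,0.075,-0.009,-0.0008,2.5,0,0],
  [120,0.1,-0.009,-0.0008,2.5,0,0],
  [120,0.1,-0.009,-0.0008,2.5,0,0],
])

```text
time: 1.72
eef_pos: [0.5202, 0.2797, 0.1138]
tool_rot: [-0.483, 0.52, 0.484, 0.512]
ft_force: [-0.7, -1.7, -0.8]
width: 0.0614
```

```bash
python3 mv.py .5245 .280 .052 176; python3 - <<'E'
from rig import *
from h import *
o=get_obs();s=snapshot("wrist");cv2.imwrite("pics/w2.png",s["frame"]);C=cam(s,o)
print(w2px(C,[[.524,.279,.096],[.524,.279,.046]]))
E
```

```text
t 1.72 p [0.5202 0.2797 0.1138] w 0.0614 F [-0.66 -1.7  -0.81]
yaw of tool y 176.23 tilt(x axis) [-0.0098 -0.0067 -0.9999] q [ 0.77  0.43 -0.21 -0.   -0.94 -0.83]
shift tool [ 0.0618 -0.0048  0.001 ]
turn [ 0.23 -0.42 -0.53]
[[313.11205773 273.15033591]
 [313.81762748 245.13441953]]
```

View pics/w2.png

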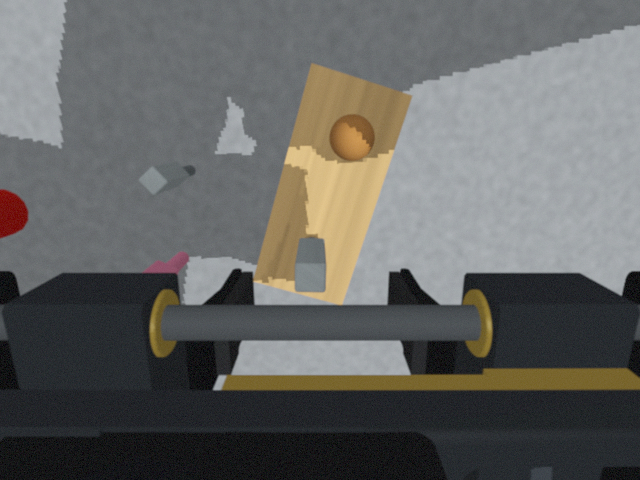

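>>> arm_command([
  [120,0,0,0,0,0,0],
  [120,0,0,0,0,0,0],
])

```text
time: 1.93
eef_pos: [0.5255, 0.2824, 0.1221]
tool_rot: [-0.484, 0.514, 0.483, 0.518]
ft_force: [0.1, -0.5, 0.5]
width: 0.0487
```

```bash
python3 mv.py .5245 .280 .052 176
```

```text
t 1.93 p [0.5255 0.2824 0.1221] w 0.0487 F [ 0.11 -0.48  0.48]
yaw of tool y 176.26 tilt(x axis) [ 0.0039  0.0027 -1.    ] q [ 0.76  0.42 -0.2   0.   -0.94 -0.83]
shift tool [ 0.07    0.0011 -0.0027]
turn [0.26 0.17 0.21]
```

>>> arm_command([
  [120,0.015,0,0,0,0,0],
  [120,0.03,0,0,0,0,0],
  [120,0.04,0,0,0,0,0],
  [120,0.045,0,0,0,0,0],
  [120,0.045,0,0,0,0,0],
])

```text
time: 2.35
eef_pos: [0.5244, 0.2807, 0.0745]
tool_rot: [-0.483, 0.517, 0.483, 0.516]
ft_force: [-0.1, -0.1, -1.5]
width: 0.0457
```

>>> arm_command([
  [120,0,0,0,0,0,0],
  [120,0,0,0,0,0,0],
  [120,0,0,0,0,0,0],
])

```text
time: 2.6
eef_pos: [0.525, 0.2811, 0.0755]
tool_rot: [-0.483, 0.516, 0.483, 0.517]
ft_force: [0.8, 0.4, 0.3]
width: 0.046
```

```bash
python3 mv.py .5245 .280 .052 176
```

```text
t 2.60 p [0.525  0.2811 0.0755] w 0.0460 F [0.83 0.45 0.28]
yaw of tool y 176.15 tilt(x axis) [ 0.0015  0.0011 -1.    ] q [ 0.76  0.48 -0.25  0.   -0.84 -0.83]
shift tool [ 0.0235  0.0005 -0.0011]
turn [0.15 0.07 0.08]
```

Already straddling the head. I'll go down the rest and close.

>>> arm_command([
  [120,0.012,0,-0.001,0,0,0],
  [120,0.023,0,-0.001,0,0,0],
  [120,0.023,0,-0.001,0,0,0],
  [120,0.023,0,-0.001,0,0,0],
  [120,0.023,0,-0.001,0,0,0],
])

```text
time: 3.02
eef_pos: [0.5247, 0.2798, 0.0517]
tool_rot: [-0.483, 0.516, 0.483, 0.517]
ft_force: [-0.4, -0.4, -0.1]
width: 0.0458
```

>>> arm_command([
  [180,0,0,0,0,0,0],
  [180,0,0,0,0,0,0],
  [200,0,0,0,0,0,0],
  [200,0,0,0,0,0,0],
  [230,0,0,0,0,0,0],
])

```text
time: 3.43
eef_pos: [0.5245, 0.2797, 0.0517]
tool_rot: [-0.483, 0.516, 0.483, 0.517]
ft_force: [0.6, 0.1, -0.1]
width: 0.0207
```

>>> arm_command([
  [255,0,0,0,0,0,0],
  [255,0,0,0,0,0,0],
  [255,0,0,0,0,0,0],
  [255,0,0,0,0,0,0],
  [255,0,0,0,0,0,0],
])

```text
time: 3.85
eef_pos: [0.5245, 0.2797, 0.0517]
tool_rot: [-0.483, 0.516, 0.483, 0.517]
ft_force: [-0.8, 0.2, 1.4]
width: 0.0155
```

```bash
python3 mv.py .5245 .280 .052 176
```

```text
t 3.85 p [0.5245 0.2797 0.0517] w 0.0155 F [-0.81  0.2   1.42]
yaw of tool y 176.15 tilt(x axis) [ 3.e-04  2.e-04 -1.e+00] q [ 0.76  0.5  -0.28  0.   -0.79 -0.83]
shift tool [-0.0003  0.0001  0.0003]
turn [0.15 0.01 0.02]
```

>>> arm_command([
  [255,-0.012,0,0,0,0,0],
  [255,-0.03,0,0,0,0,0],
  [255,-0.055,0,0,0,0,0],
  [255,-0.085,0,0,0,0,0],
  [255,-0.12,0,0,0,0,0],
])

```text
time: 4.27
eef_pos: [0.5231, 0.2787, 0.1707]
tool_rot: [-0.482, 0.518, 0.483, 0.515]
ft_force: [-0.2, 1.1, -1.3]
width: 0.016
```

>>> arm_command([
  [255,-0.01,0,0,0,0,0],
  [255,-0.01,0,0,0,0,0],
  [255,-0.01,0,0,0,0,0],
])

```text
time: 4.52
eef_pos: [0.5237, 0.2795, 0.1809]
tool_rot: [-0.482, 0.517, 0.483, 0.516]
ft_force: [-0.7, 0.2, -1.6]
width: 0.0158
```

```bash
python3 mv.py .598 -.1745 .182 176;python3 - <<'E'
from rig import *
from h import *
o=get_obs();s=snapshot("wrist");cv2.imwrite("pics/w3.png",s["frame"])
s=snapshot("side");cv2.imwrite("pics/s3.png",s["frame"])
E
```

```text
t 4.52 p [0.5237 0.2795 0.1809] w 0.0158 F [-0.66  0.23 -1.62]
yaw of tool y 176.11 tilt(x axis) [-1.2e-03  4.0e-04 -1.0e+00] q [ 0.76  0.36 -0.13 -0.   -1.07 -0.83]
shift tool [-0.0014 -0.1049 -0.4479]
turn [ 0.11  0.02 -0.07]
```

View pics/w3.png

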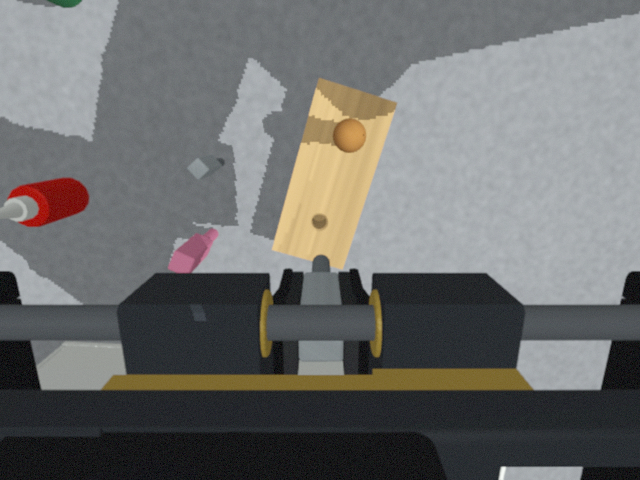

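View pics/s3.png

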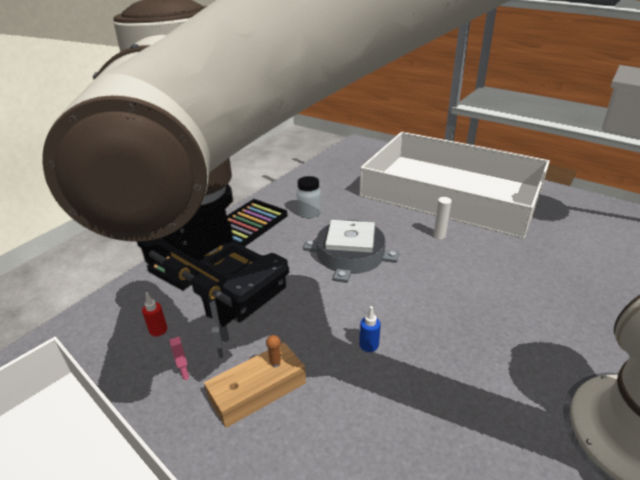

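>>> arm_command([
  [255,0,-0.005,-0.02,0,0,0],
  [255,0,-0.013,-0.055,0,0,0],
  [255,0,-0.0215,-0.092,0,0,0],
  [255,0,-0.03,-0.13,0,0,0],
  [255,0,-0.039,-0.168,0,0,0],
])

```text
time: 5.03
eef_pos: [0.5508, 0.1076, 0.1791]
tool_rot: [-0.482, 0.518, 0.484, 0.515]
ft_force: [2.0, 0.3, -0.5]
width: 0.0158
```

>>> arm_command([
  [255,0,-0.009,-0.038,0,0,0],
  [255,0,-0.018,-0.076,0,0,0],
  [255,0,-0.027,-0.114,0,0,0],
  [255,0,-0.036,-0.152,0,0,0],
  [255,0,-0.043,-0.182,0,0,0],
])

```text
time: 5.45
eef_pos: [0.5816, -0.0777, 0.1791]
tool_rot: [-0.482, 0.518, 0.484, 0.516]
ft_force: [0.6, -0.0, -0.7]
width: 0.0158
```

>>> arm_command([
  [255,0,-0.006,-0.025,0,0,0],
  [255,0,-0.01,-0.045,0,0,0],
  [255,0,-0.013,-0.058,0,0,0],
  [255,0,-0.013,-0.058,0,0,0],
  [255,0,-0.013,-0.058,0,0,0],
])

```text
time: 5.87
eef_pos: [0.5911, -0.1341, 0.1799]
tool_rot: [-0.482, 0.518, 0.483, 0.516]
ft_force: [0.2, 0.4, -1.5]
width: 0.0159
```

```bash
python3 mv.py .598 -.1745 .182 176
```

```text
t 5.87 p [ 0.5911 -0.1341  0.1799] w 0.0159 F [ 0.17  0.43 -1.48]
yaw of tool y 176.07 tilt(x axis) [-3.e-03  4.e-04 -1.e+00] q [ 0.04  0.39 -0.1  -0.   -1.09 -0.11]
shift tool [-0.0022 -0.0097 -0.0399]
turn [ 0.07  0.01 -0.17]
```

```bash
python3 - <<'E'
from rig import *
from h import *
o=get_obs();s=snapshot("wrist");cv2.imwrite("pics/w4.png",s["frame"]);C=cam(s,o)
np.save("w4.npy",np.array(C,dtype=object),allow_pickle=True)
print(w2px(C,[[.598,-.1745,.0525],[.5827,-.1446,.0505]]))
print(o["eef_pos"])
cv2.imwrite("pics/w4A.png",cv2.resize(s["frame"][100:300,190:450],None,fx=3,fy=3,interpolation=cv2.INTER_CUBIC))
E
```

```text
[[307.38131001 171.85805288]
 [329.95054752 208.63905527]]
[ 0.59105644 -0.13406014  0.17986359]
```

View pics/w4A.png

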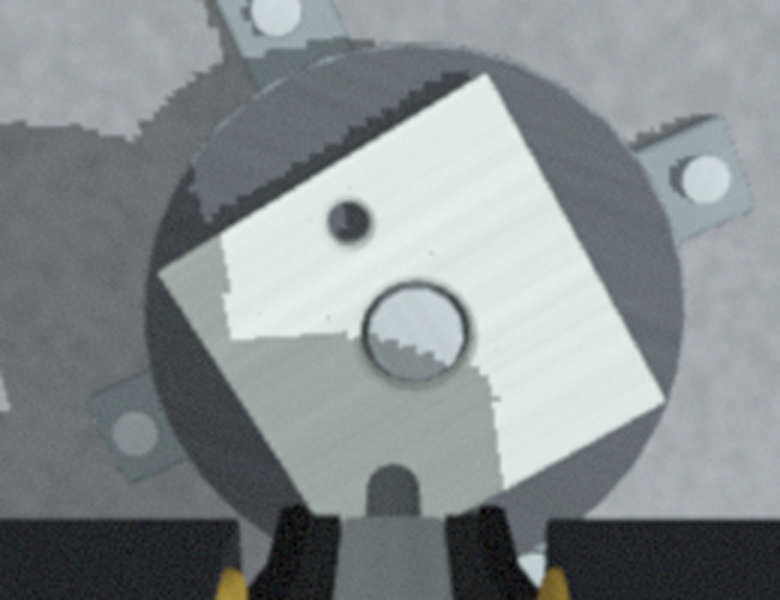

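```bash
cat > tip.py <<'E'
from h import *
def tipmodel(s_or_K,d,H,dy,dz,L=.042,tilt=(0,0)):
    a=np.linspace(0,2*np.pi,60)
    pts=[]
    for r,x in ((.0035,L),(.005,L-.0015)):
        pts.append(np.c_[np.full(60,x),dy+r*np.cos(a),dz+r*np.sin(a)])
    P=np.vstack(pts); M=np.linalg.inv(H)
    return cv2.projectPoints(P.reshape(-1,1,3),cv2.Rodrigues(M[:3,:3])[0],M[:3,3],s_or_K,d)[0].reshape(-1,2)
E
python3 - <<'E'
from rig import *
from h import *
from tip import *
C=np.load("w4.npy",allow_pickle=True)
b=lambda u,v:((u+.5)/3-.5+190,(v+.5)/3-.5+100)
sp=px2w(C,[b(416,331)],.0505);ho=px2w(C,[b(350,222)],.0525);print(sp,ho,np.linalg.norm((ho-sp)[0,:2]))
fl=px2w(C,[b(487,74),b(159,273),b(664,402)],.0525);print(fl)
s=snapshot("wrist");K=cam(s,get_obs())[0];d=np.array(s["dist"]);H=np.array(s["hand_eye"])
print("obs tip arc top",b(393,463),"left",b(366,490),"right",b(420,490))
for dy,dz in ((0,0),(0,.002),(.001,0)):
    P=tipmodel(K,d,H,dy,dz);print(dy,dz,"top",P[P[:,1].argmin()],"l",P[:,0].min(),"r",P[:,0].max())
E
```

```text
[[ 0.58403121 -0.14360603  0.0505    ]] [[ 0.59889891 -0.17319831  0.0525    ]] 0.033117239420780806
[[ 0.56262835 -0.20674778  0.0525    ]
 [ 0.6486123  -0.16369192  0.0525    ]
 [ 0.51999247 -0.12039896  0.0525    ]]
obs tip arc top (320.66666666666663, 254.0) left (311.6666666666667, 263.0) right (329.66666666666663, 263.0)
0 0 top [320.66179452 250.73272922] l 312.04581242365947 r 329.76871405183823
0 0.002 top [320.66371012 254.12663837] l 312.0687273310971 r 329.74841637839626
0.001 0 top [322.44592838 250.73132046] l 313.8196517705427 r 331.5419062954707
```

```bash
python3 mv.py .5988 -.161 .103 176
```

```text
t 5.97 p [ 0.5914 -0.133   0.1807] w 0.0159 F [-0.71 -0.41 -0.81]
yaw of tool y 176.18 tilt(x axis) [-1.6e-03  3.0e-04 -1.0e+00] q [ 0.05  0.39 -0.1  -0.   -1.09 -0.11]
shift tool [ 0.0777 -0.0094 -0.0275]
turn [ 0.18  0.01 -0.09]
```

>>> arm_command([
  [255,0.015,-0.003,-0.009,0,0,0],
  [255,0.035,-0.006,-0.018,0,0,0],
  [255,0.055,-0.009,-0.027,0,0,0],
  [255,0.07,-0.0094,-0.0275,0,0,0],
  [255,0.077,-0.0094,-0.0275,0,0,0],
])

```text
time: 6.38
eef_pos: [0.5979, -0.1608, 0.1019]
tool_rot: [-0.482, 0.517, 0.484, 0.515]
ft_force: [-1.0, 0.3, -0.5]
width: 0.0156
```

>>> arm_command([
  [255,0,0,0,0,0,0],
  [255,0,0,0,0,0,0],
  [255,0,0,0,0,0,0],
  [255,0,0,0,0,0,0],
  [255,0,0,0,0,0,0],
])

```text
time: 6.8
eef_pos: [0.5999, -0.1616, 0.1058]
tool_rot: [-0.484, 0.516, 0.482, 0.517]
ft_force: [0.4, 0.0, -1.2]
width: 0.016
```

```bash
python3 mv.py .5988 -.161 .103 176;python3 - <<'E'
from rig import *
from h import *
o=get_obs();s=snapshot("wrist");cv2.imwrite("pics/w5.png",s["frame"]);C=cam(s,o)
np.save("w5.npy",np.array(C,dtype=object),allow_pickle=True)
print(w2px(C,[[.598,-.1745,.0525],[.5827,-.1446,.0505]]))
cv2.imwrite("pics/w5A.png",cv2.resize(s["frame"][190:290,260:390],None,fx=6,fy=6,interpolation=cv2.INTER_CUBIC))
E
```

```text
t 6.80 p [ 0.5999 -0.1616  0.1058] w 0.0160 F [ 0.42  0.04 -1.2 ]
yaw of tool y 176.17 tilt(x axis) [ 2.2e-03 -1.0e-04 -1.0e+00] q [-0.    0.48 -0.16  0.   -0.93 -0.06]
shift tool [0.0028 0.0012 0.0006]
turn [0.17 0.   0.13]
[[322.85016709 231.16874966]
 [350.98239174 275.8200882 ]]
```

View pics/w5A.png

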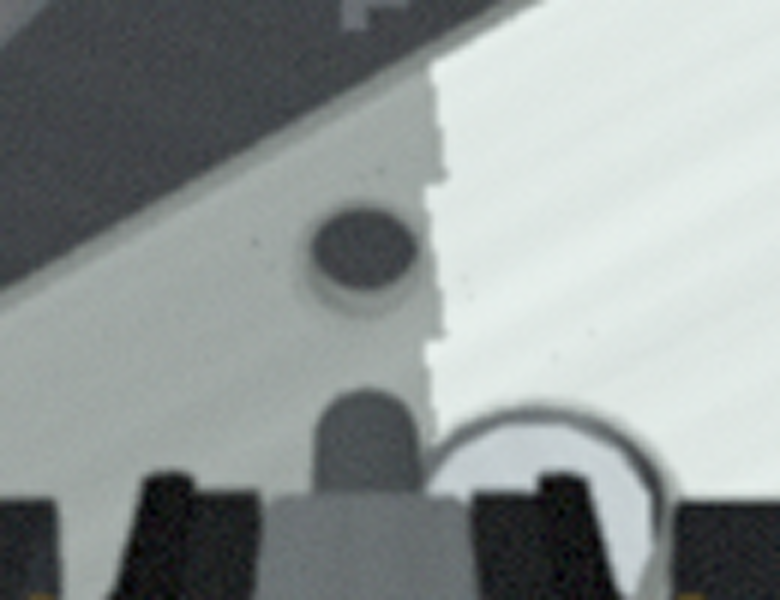

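```bash
python3 - <<'E'
from rig import *
from h import *
from tip import *
C=np.load("w5.npy",allow_pickle=True)
b=lambda u,v:((u+.5)/6-.5+260,(v+.5)/6-.5+190)
ho=px2w(C,[b(364.5,259)],.0525);print(ho); print(px2w(C,[b(297,259),b(432,259),b(364,203),b(364,315)],.0525))
s=snapshot("wrist");o=get_obs();K=cam(s,o)[0];d=np.array(s["dist"]);H=np.array(s["hand_eye"])
print("obs tip top",b(367,388),"l",b(314,440),"r",b(419,440))
for dy,dz in ((0,0.0),(0,.002)):
    P=tipmodel(K,d,H,dy,dz);print(dy,dz,"top",P[P[:,1].argmin()],"l",P[:,0].min(),"r",P[:,0].max())
Rw=Ro.from_quat(o["tool_rot"]).as_matrix();p=np.array(o["eef_pos"]);print("hole in tool",Rw.T@(ho[0]-p),p)
E
```

```text
[[ 0.59954041 -0.17363946  0.0525    ]]
[[ 0.60614307 -0.17408313  0.0525    ]
 [ 0.59293841 -0.17319584  0.0525    ]
 [ 0.59920728 -0.1792763   0.0525    ]
 [ 0.59997646 -0.16793387  0.0525    ]]
obs tip top (320.75, 254.25) l (311.9166666666667, 262.9166666666667) r (329.4166666666667, 262.9166666666667)
0 0.0 top [320.66560766 250.73452854] l 312.0495703480828 r 329.7725529180203
0 0.002 top [320.66751672 254.12845157] l 312.07247878631864 r 329.7522487631909
hole in tool [ 0.05284376 -0.00066298 -0.01182868] [ 0.59960089 -0.16179143  0.10534355]
```

>>> arm_command([
  [255,0,-0.0005,-0.007,0,0,0],
  [255,0,-0.0005,-0.014,0,0,0],
  [255,0,-0.0005,-0.014,0,0,0],
  [255,0,-0.0005,-0.014,0,0,0],
  [255,0.003,-0.0005,-0.014,0,0,0],
])

```text
time: 7.32
eef_pos: [0.5992, -0.1763, 0.102]
tool_rot: [-0.483, 0.516, 0.482, 0.517]
ft_force: [0.3, -0.4, -1.5]
width: 0.0157
```

>>> arm_command([
  [255,0.003,0,0,0,0,0],
  [255,0.006,0,0,0,0,0],
  [255,0.008,0,0,0,0,0],
  [255,0.008,0,0,0,0,0],
  [255,0.008,0,0,0,0,0],
])

```text
time: 7.73
eef_pos: [0.5988, -0.1758, 0.0933]
tool_rot: [-0.483, 0.517, 0.483, 0.516]
ft_force: [-0.2, 0.8, -0.3]
width: 0.0158
```

```bash
python3 mv.py .5989 -.1757 .082 176
```

```text
t 7.73 p [ 0.5988 -0.1758  0.0933] w 0.0158 F [-0.2   0.77 -0.29]
yaw of tool y 176.15 tilt(x axis) [-5.e-04 -0.e+00 -1.e+00] q [-0.03  0.5  -0.16  0.   -0.91 -0.04]
shift tool [ 0.0113 -0.0001  0.0001]
turn [ 0.15 -0.   -0.03]
```

>>> arm_command([
  [255,0.002,0,0,0,0,0],
  [255,0.004,0,0,0,0,0],
  [255,0.005,0,0,0,0,0],
  [255,0.005,0,0,0,0,0],
])

```text
time: 8.07
eef_pos: [0.5991, -0.1755, 0.0884]
tool_rot: [-0.483, 0.516, 0.483, 0.517]
ft_force: [0.3, 2.0, -1.8]
width: 0.0161
```

```bash
python3 mv.py .5989 -.1757 .082 176;python3 - <<'E'
from rig import *
from h import *
o=get_obs();s=snapshot("wrist")
cv2.imwrite("pics/w6A.png",cv2.resize(s["frame"][190:290,260:390],None,fx=6,fy=6,interpolation=cv2.INTER_CUBIC))
E
```

```text
t 8.07 p [ 0.5991 -0.1755  0.0884] w 0.0161 F [ 0.28  2.03 -1.85]
yaw of tool y 176.15 tilt(x axis) [ 6.e-04  4.e-04 -1.e+00] q [-0.03  0.5  -0.16 -0.   -0.9  -0.04]
shift tool [ 0.0064  0.0002 -0.0002]
turn [0.15 0.02 0.03]
```

View pics/w6A.png

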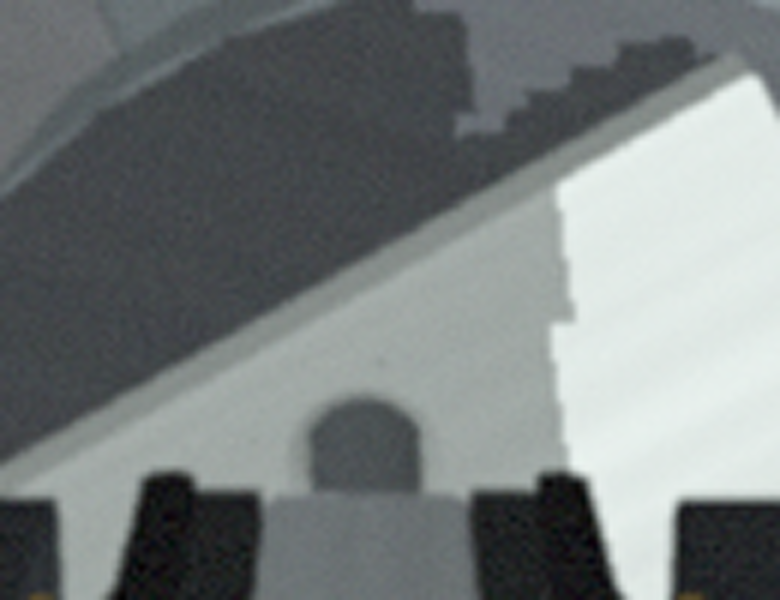

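>>> arm_command([
  [255,0.001,0,0.0003,0,0,0],
  [255,0.003,0,0.0003,0,0,0],
  [255,0.004,0,0.0003,0,0,0],
  [255,0.004,0,0.0003,0,0,0],
])

```text
time: 8.45
eef_pos: [0.599, -0.1755, 0.0844]
tool_rot: [-0.483, 0.516, 0.483, 0.517]
ft_force: [0.9, 1.8, -1.8]
width: 0.0157
```

>>> arm_command([
  [255,0.001,0,0,0,0,0],
  [255,0.001,0,0,0,0,0],
])

```text
time: 8.62
eef_pos: [0.599, -0.1755, 0.0835]
tool_rot: [-0.483, 0.516, 0.483, 0.517]
ft_force: [1.4, 1.2, 0.6]
width: 0.016
```

>>> arm_command([
  [255,0.0008,0,0,0,0,0],
  [255,0.0008,0,0,0,0,0],
])

```text
time: 8.78
eef_pos: [0.599, -0.1755, 0.0828]
tool_rot: [-0.483, 0.516, 0.483, 0.517]
ft_force: [0.4, 2.5, -0.3]
width: 0.0159
```

>>> arm_command([
  [255,0.0008,0,0,0,0,0],
  [255,0.0008,0,0,0,0,0],
])

```text
time: 8.95
eef_pos: [0.5989, -0.1756, 0.0819]
tool_rot: [-0.483, 0.517, 0.483, 0.517]
ft_force: [1.0, 2.6, 0.0]
width: 0.0155
```

>>> arm_command([
  [255,0.0005,0,0,0,0,0],
  [255,0.0005,0,0,0,0,0],
])

```text
time: 9.12
eef_pos: [0.5989, -0.1756, 0.0817]
tool_rot: [-0.483, 0.517, 0.483, 0.517]
ft_force: [1.4, 3.1, 2.3]
width: 0.0158
```

```bash
cat > arc.py <<'E'
import sys,numpy as np
from rig import *
from h import *
# args: a0 (cmd angle deg now), step, n
a0,st,n=float(sys.argv[1]),float(sys.argv[2]),int(sys.argv[3])
R=Ro.from_quat(get_obs()["tool_rot"]).as_matrix()
P=lambda a:.034*np.array([np.cos(np.radians(a)),np.sin(np.radians(a)),0])
for i in range(1,n+1): print(round(a0+i*st,2),np.round(1e3*(R.T@(P(a0+i*st)-P(a0)))[1:],2))
E
for a in -62.8 -40 -30 -20 -10 0 10; do python3 arc.py $a 2 5; echo; done; python3 arc.py -62.8 4 5
```

```text
-60.8 [-1.01  0.63]
-58.8 [-1.99  1.29]
-56.8 [-2.95  1.99]
-54.8 [-3.88  2.72]
-52.8 [-4.79  3.49]

-38.0 [-0.68  0.97]
-36.0 [-1.33  1.96]
-34.0 [-1.95  2.98]
-32.0 [-2.52  4.02]
-30.0 [-3.07  5.07]

-28.0 [-0.5   1.07]
-26.0 [-0.97  2.17]
-24.0 [-1.4   3.27]
-22.0 [-1.79  4.39]
-20.0 [-2.14  5.53]

-18.0 [-0.31  1.15]
-16.0 [-0.58  2.3 ]
-14.0 [-0.81  3.47]
-12.0 [-1.    4.64]
-10.0 [-1.15  5.81]

-8.0 [-0.11  1.18]
-6.0 [-0.17  2.37]
-4.0 [-0.2   3.55]
-2.0 [-0.18  4.74]
0.0 [-0.12  5.93]

2.0 [0.1  1.18]
4.0 [0.24 2.36]
6.0 [0.42 3.53]
8.0 [0.65 4.7 ]
10.0 [0.91 5.86]

12.0 [0.3  1.15]
14.0 [0.65 2.28]
16.0 [1.03 3.41]
18.0 [1.45 4.51]
20.0 [1.92 5.61]

-58.8 [-1.99  1.29]
-54.8 [-3.88  2.72]
-50.8 [-5.67  4.28]
-46.8 [-7.35  5.96]
-42.8 [-8.9   7.76]
```

>>> arm_command([
  [255,0.0004,0,0.0002,0,0,0],
  [255,0.0004,0,0.0002,0,0,0],
])

```text
time: 9.28
eef_pos: [0.5989, -0.1756, 0.0816]
tool_rot: [-0.483, 0.517, 0.483, 0.516]
ft_force: [0.0, 2.3, 3.8]
width: 0.0161
```

>>> arm_command([
  [255,0,-0.001,0.0006,0,0,0],
  [255,0,-0.002,0.0013,0,0,0],
  [255,0,-0.003,0.002,0,0,0],
  [255,0,-0.0039,0.0027,0,0,0],
  [255,0,-0.0048,0.0035,0,0,0],
])

```text
time: 9.7
eef_pos: [0.6005, -0.1745, 0.0816]
tool_rot: [-0.482, 0.519, 0.484, 0.514]
ft_force: [-6.9, -5.7, 8.9]
width: 0.0159
```

```bash
python3 mv.py; python3 arc.py -52.8 2 5
```

```text
t 9.70 p [ 0.6005 -0.1745  0.0816] w 0.0159 F [-6.94 -5.72  8.86]
yaw of tool y 176.14 tilt(x axis) [-0.0083 -0.0029 -1.    ] q [-0.02  0.51 -0.16  0.   -0.9  -0.05]
-50.8 [-0.88  0.79]
-48.8 [-1.73  1.62]
-46.8 [-2.56  2.47]
-44.8 [-3.35  3.36]
-42.8 [-4.11  4.27]
```

>>> arm_command([
  [255,0,0,0,0,0,0],
  [255,0,0,0,0,0,0],
  [255,0,0,0,0,0,0],
])

```text
time: 9.95
eef_pos: [0.6005, -0.1745, 0.0816]
tool_rot: [-0.482, 0.519, 0.484, 0.514]
ft_force: [-5.6, -3.8, 8.4]
width: 0.0158
```

```bash
python3 mv.py;python3 - <<'E'
from rig import *
from h import *
o=get_obs();s=snapshot("wrist")
print(np.round(o["ft_torque"],2),np.round(o["joint_efforts"],1))
cv2.imwrite("pics/w7A.png",s["frame"])
E
```

```text
t 9.95 p [ 0.6005 -0.1745  0.0816] w 0.0158 F [-5.62 -3.84  8.35]
yaw of tool y 176.13 tilt(x axis) [-0.0079 -0.0027 -1.    ] q [-0.02  0.51 -0.16  0.   -0.9  -0.05]
[-1.13  2.01 -0.06] [  3.3 -38.   16.7   2.1   2.1   0. ]
```

View pics/w7A.png

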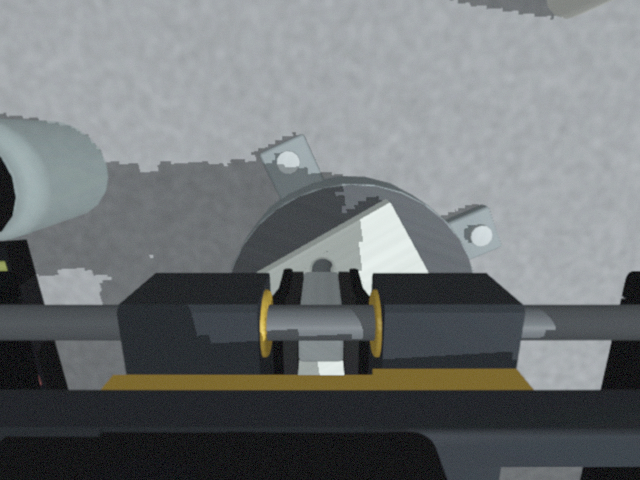

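>>> arm_command([
  [255,-0.0005,0,0,0,0,0],
  [255,-0.001,0,0,0,0,0],
  [255,-0.001,0,0,0,0,0],
  [255,-0.001,0,0,0,0,0],
])

```text
time: 10.33
eef_pos: [0.6016, -0.1736, 0.0816]
tool_rot: [-0.482, 0.518, 0.484, 0.515]
ft_force: [-4.7, -2.1, 3.7]
width: 0.0154
```

```bash
python3 mv.py
```

```text
t 10.33 p [ 0.6016 -0.1736  0.0816] w 0.0154 F [-4.74 -2.12  3.67]
yaw of tool y 176.11 tilt(x axis) [-0.0053 -0.0012 -1.    ] q [-0.02  0.51 -0.16  0.   -0.9  -0.05]
```

>>> arm_command([
  [255,-0.0003,-0.0009,0.0008,0,0,0],
  [255,-0.0003,-0.0017,0.0016,0,0,0],
  [255,-0.0003,-0.0026,0.0025,0,0,0],
  [255,-0.0003,-0.0034,0.0034,0,0,0],
  [255,-0.0003,-0.0041,0.0043,0,0,0],
])

```text
time: 10.75
eef_pos: [0.6081, -0.168, 0.0817]
tool_rot: [-0.483, 0.517, 0.483, 0.517]
ft_force: [-2.1, -2.3, -1.0]
width: 0.0155
```

```bash
python3 mv.py; python3 arc.py -42.8 2 5
```

```text
t 10.75 p [ 0.6081 -0.168   0.0817] w 0.0155 F [-2.1  -2.32 -0.95]
yaw of tool y 176.12 tilt(x axis) [-8.e-04  4.e-04 -1.e+00] q [-0.01  0.52 -0.15 -0.   -0.9  -0.05]
-40.8 [-0.73  0.94]
-38.8 [-1.43  1.9 ]
-36.8 [-2.09  2.88]
-34.8 [-2.72  3.89]
-32.8 [-3.31  4.92]
```

>>> arm_command([
  [255,0.0004,-0.0004,0.0005,0,0,0],
  [255,0.0005,-0.0007,0.0009,0,0,0],
  [255,0.0005,-0.0011,0.0014,0,0,0],
  [255,0.0005,-0.0014,0.0019,0,0,0],
])

```text
time: 11.08
eef_pos: [0.6098, -0.1662, 0.0817]
tool_rot: [-0.483, 0.517, 0.483, 0.517]
ft_force: [-2.6, -1.7, 0.2]
width: 0.0158
```

```bash
python3 mv.py; for a in -38.8 -34.8 -30.8 -26.8 -22.8 -18.8 -14.8 -10.8 -6.8; do python3 arc.py $a 2 2; done
```

```text
t 11.08 p [ 0.6098 -0.1662  0.0817] w 0.0158 F [-2.65 -1.67  0.16]
yaw of tool y 176.14 tilt(x axis) [-1.e-04  2.e-04 -1.e+00] q [-0.01  0.52 -0.15 -0.   -0.9  -0.06]
-36.8 [-0.66  0.98]
-34.8 [-1.29  1.99]
-32.8 [-0.59  1.03]
-30.8 [-1.15  2.08]
-28.8 [-0.52  1.07]
-26.8 [-1.    2.15]
-24.8 [-0.44  1.1 ]
-22.8 [-0.85  2.22]
-20.8 [-0.37  1.13]
-18.8 [-0.69  2.27]
-16.8 [-0.29  1.15]
-14.8 [-0.53  2.31]
-12.8 [-0.2   1.17]
-10.8 [-0.37  2.34]
-8.8 [-0.12  1.18]
-6.8 [-0.2   2.36]
-4.8 [-0.04  1.19]
-2.8 [-0.04  2.37]
```

>>> arm_command([
  [255,0.0003,-0.0004,0.0005,0,0,0],
  [255,0.0003,-0.0007,0.001,0,0,0],
  [255,0.0003,-0.001,0.0015,0,0,0],
  [255,0.0003,-0.0013,0.002,0,0,0],
])

```text
time: 11.42
eef_pos: [0.6112, -0.1646, 0.0817]
tool_rot: [-0.483, 0.517, 0.483, 0.517]
ft_force: [-4.0, -1.2, 2.1]
width: 0.0159
```

>>> arm_command([
  [255,0,-0.0003,0.0005,0,0,0],
  [255,0,-0.0006,0.001,0,0,0],
  [255,0,-0.0009,0.0015,0,0,0],
  [255,0,-0.0011,0.0021,0,0,0],
])

```text
time: 11.75
eef_pos: [0.6126, -0.1626, 0.0817]
tool_rot: [-0.483, 0.517, 0.483, 0.517]
ft_force: [-3.8, -3.1, 2.4]
width: 0.0158
```

>>> arm_command([
  [255,0,-0.0003,0.0005,0,0,0],
  [255,0,-0.0005,0.0011,0,0,0],
  [255,0,-0.0008,0.0016,0,0,0],
  [255,0,-0.001,0.0021,0,0,0],
])

```text
time: 12.08
eef_pos: [0.6138, -0.1605, 0.0817]
tool_rot: [-0.483, 0.516, 0.483, 0.517]
ft_force: [-3.9, -3.5, 2.6]
width: 0.0157
```

>>> arm_command([
  [255,0,-0.0002,0.0005,0,0,0],
  [255,0,-0.0004,0.0011,0,0,0],
  [255,0,-0.0006,0.0017,0,0,0],
  [255,0,-0.0009,0.0022,0,0,0],
])

```text
time: 12.42
eef_pos: [0.6149, -0.1583, 0.0817]
tool_rot: [-0.483, 0.516, 0.483, 0.517]
ft_force: [-3.3, -4.3, 1.9]
width: 0.016
```

Commanded angle is now −22.8° with no drop so far. I'll continue.

>>> arm_command([
  [255,0,-0.0002,0.0006,0,0,0],
  [255,0,-0.0004,0.0011,0,0,0],
  [255,0,-0.0005,0.0017,0,0,0],
  [255,0,-0.0007,0.0023,0,0,0],
])

```text
time: 12.75
eef_pos: [0.6158, -0.1561, 0.0816]
tool_rot: [-0.483, 0.516, 0.483, 0.517]
ft_force: [-3.0, -3.8, 2.1]
width: 0.0159
```

>>> arm_command([
  [255,0,-0.0001,0.0006,0,0,0],
  [255,0,-0.0003,0.0012,0,0,0],
  [255,0,-0.0004,0.0017,0,0,0],
  [255,0,-0.0005,0.0023,0,0,0],
])

```text
time: 13.08
eef_pos: [0.6165, -0.1537, 0.0816]
tool_rot: [-0.483, 0.516, 0.483, 0.517]
ft_force: [-1.7, -3.3, 1.7]
width: 0.0163
```

>>> arm_command([
  [255,0,-0.0001,0.0006,0,0,0],
  [255,0,-0.0002,0.0012,0,0,0],
  [255,0,-0.0003,0.0018,0,0,0],
  [255,0,-0.0004,0.0023,0,0,0],
])

```text
time: 13.42
eef_pos: [0.6171, -0.151, 0.0813]
tool_rot: [-0.483, 0.516, 0.483, 0.517]
ft_force: [0.7, -1.9, -0.6]
width: 0.0156
```

>>> arm_command([
  [255,0,0,0.0006,0,0,0],
  [255,0,-0.0001,0.0012,0,0,0],
  [255,0,-0.0002,0.0018,0,0,0],
  [255,0,-0.0002,0.0024,0,0,0],
])

```text
time: 13.75
eef_pos: [0.6173, -0.1489, 0.0814]
tool_rot: [-0.483, 0.516, 0.483, 0.517]
ft_force: [-0.3, -2.5, -0.6]
width: 0.0159
```

```bash
python3 mv.py; for a in -6.8 -2.8 1.2 5.2 9.2 13.2 17.2 21.2; do python3 arc.py $a 2 2; done
```

```text
t 13.75 p [ 0.6173 -0.1489  0.0814] w 0.0159 F [-0.34 -2.55 -0.62]
yaw of tool y 176.14 tilt(x axis) [ 3.e-04  2.e-04 -1.e+00] q [ 0.02  0.53 -0.14 -0.   -0.9  -0.08]
-4.8 [-0.04  1.19]
-2.8 [-0.04  2.37]
-0.8 [0.04 1.19]
1.2 [0.13 2.37]
3.2 [0.13 1.18]
5.2 [0.29 2.36]
7.2 [0.21 1.17]
9.2 [0.46 2.33]
11.2 [0.29 1.15]
13.2 [0.62 2.29]
15.2 [0.37 1.13]
17.2 [0.77 2.24]
19.2 [0.45 1.1 ]
21.2 [0.93 2.18]
23.2 [0.52 1.07]
25.2 [1.08 2.11]
```

Load vanished and z dropped slightly, so the pin is probably over the hole. I'll probe downward.

>>> arm_command([
  [255,0.0005,0,0,0,0,0],
  [255,0.001,0,0,0,0,0],
  [255,0.0015,0,0,0,0,0],
  [255,0.0015,0,0,0,0,0],
])

```text
time: 14.08
eef_pos: [0.6174, -0.1489, 0.08]
tool_rot: [-0.483, 0.516, 0.483, 0.517]
ft_force: [0.5, -1.4, -1.7]
width: 0.0154
```

It drops with no resistance. Keep going down.

>>> arm_command([
  [255,0.001,0,0,0,0,0],
  [255,0.002,0,0,0,0,0],
  [255,0.003,0,0,0,0,0],
  [255,0.003,0,0,0,0,0],
])

```text
time: 14.42
eef_pos: [0.6171, -0.1491, 0.0768]
tool_rot: [-0.483, 0.517, 0.483, 0.517]
ft_force: [1.7, -1.2, -1.4]
width: 0.0162
```

>>> arm_command([
  [255,0.0015,0,0,0,0,0],
  [255,0.003,0,0,0,0,0],
  [255,0.004,0,0,0,0,0],
  [255,0.004,0,0,0,0,0],
])

```text
time: 14.75
eef_pos: [0.617, -0.1492, 0.0727]
tool_rot: [-0.483, 0.517, 0.483, 0.517]
ft_force: [0.5, -0.3, -1.8]
width: 0.0159
```

>>> arm_command([
  [255,0.0015,0,0,0,0,0],
  [255,0.003,0,0,0,0,0],
  [255,0.0045,0,0,0,0,0],
  [255,0.005,0,0,0,0,0],
  [255,0.005,0,0,0,0,0],
])

```text
time: 15.17
eef_pos: [0.6172, -0.1492, 0.0686]
tool_rot: [-0.483, 0.516, 0.483, 0.517]
ft_force: [-0.9, 0.0, 4.3]
width: 0.016
```

>>> arm_command([
  [255,0.0015,0,0,0,0,0],
  [255,0.003,0,0,0,0,0],
  [255,0.0045,0,0,0,0,0],
  [255,0.005,0,0,0,0,0],
  [255,0.005,0,0,0,0,0],
])

```text
time: 15.58
eef_pos: [0.6171, -0.1492, 0.0629]
tool_rot: [-0.483, 0.517, 0.483, 0.517]
ft_force: [0.3, -0.1, 3.0]
width: 0.016
```

```bash
python3 mv.py .617 -.149 .0582
```

```text
t 15.58 p [ 0.6171 -0.1492  0.0629] w 0.0160 F [ 0.34 -0.08  3.01]
yaw of tool y 176.14 tilt(x axis) [ 1.e-04 -0.e+00 -1.e+00] q [ 0.02  0.55 -0.16  0.   -0.86 -0.08]
shift tool [0.0047 0.0002 0.0002]
```

>>> arm_command([
  [255,0.0015,0,0,0,0,0],
  [255,0.003,0,0,0,0,0],
  [255,0.004,0,0,0,0,0],
  [255,0.004,0,0,0,0,0],
  [255,0.004,0,0,0,0,0],
])

```text
time: 16.0
eef_pos: [0.6171, -0.1492, 0.0588]
tool_rot: [-0.483, 0.517, 0.483, 0.517]
ft_force: [-0.4, 0.3, 1.3]
width: 0.0156
```

>>> arm_command([
  [255,0.0005,0,0,0,0,0],
  [255,0.001,0,0,0,0,0],
  [255,0.001,0,0,0,0,0],
])

```text
time: 16.25
eef_pos: [0.6171, -0.1492, 0.0582]
tool_rot: [-0.483, 0.517, 0.483, 0.517]
ft_force: [-1.7, -0.1, 4.1]
width: 0.0156
```

>>> arm_command([
  [255,0.0005,0,0,0,0,0],
  [255,0.001,0,0,0,0,0],
  [255,0.001,0,0,0,0,0],
])

```text
time: 16.5
eef_pos: [0.6172, -0.1492, 0.0582]
tool_rot: [-0.483, 0.516, 0.483, 0.516]
ft_force: [-1.4, 0.3, 9.2]
width: 0.0157
```

>>> arm_command([
  [255,0.0005,0,0,0,0,0],
  [255,0.001,0,0,0,0,0],
  [255,0.001,0,0,0,0,0],
])

```text
time: 16.75
eef_pos: [0.6172, -0.1492, 0.0581]
tool_rot: [-0.483, 0.516, 0.483, 0.516]
ft_force: [-3.9, 2.7, 11.9]
width: 0.0159
```

Seated: z stopped at 0.0582 as predicted, and force is rising. I'll relax and release.

>>> arm_command([
  [255,-0.001,0,0,0,0,0],
  [255,-0.0017,0,0,0,0,0],
  [255,-0.0017,0,0,0,0,0],
])

```text
time: 17.0
eef_pos: [0.6172, -0.1492, 0.0582]
tool_rot: [-0.483, 0.516, 0.483, 0.517]
ft_force: [-1.1, 0.3, 5.7]
width: 0.016
```

>>> arm_command([
  [140,0,0,0,0,0,0],
  [140,0,0,0,0,0,0],
  [140,0,0,0,0,0,0],
  [140,0,0,0,0,0,0],
  [140,0,0,0,0,0,0],
])

```text
time: 17.42
eef_pos: [0.6168, -0.1491, 0.0572]
tool_rot: [-0.483, 0.517, 0.483, 0.516]
ft_force: [0.1, 0.0, -0.4]
width: 0.0372
```

```bash
python3 mv.py
```

```text
t 17.42 p [ 0.6168 -0.1491  0.0572] w 0.0372 F [ 0.13  0.03 -0.36]
yaw of tool y 176.13 tilt(x axis) [-9.e-04  1.e-04 -1.e+00] q [ 0.02  0.55 -0.16 -0.   -0.85 -0.08]
```

>>> arm_command([
  [140,-0.01,0,0,0,0,0],
  [140,-0.025,0,0,0,0,0],
  [140,-0.045,0,0,0,0,0],
  [140,-0.07,0,0,0,0,0],
  [140,-0.1,0,0,0,0,0],
])

```text
time: 17.83
eef_pos: [0.6161, -0.1491, 0.1581]
tool_rot: [-0.482, 0.517, 0.484, 0.516]
ft_force: [0.5, 0.9, 0.4]
width: 0.039
```

>>> arm_command([
  [140,-0.02,0,0.03,0,0,0],
  [140,-0.03,0,0.05,0,0,0],
  [140,-0.03,0,0.05,0,0,0],
  [140,-0.03,0,0.05,0,0,0],
  [140,-0.03,0,0.05,0,0,0],
])

```text
time: 18.25
eef_pos: [0.62, -0.0993, 0.1876]
tool_rot: [-0.483, 0.517, 0.483, 0.516]
ft_force: [-0.5, -0.3, 0.0]
width: 0.0392
```

```bash
python3 mv.py;python3 - <<'E'
from rig import *
from h import *
o=get_obs();s=snapshot("wrist");cv2.imwrite("pics/w9.png",s["frame"])
C=cam(s,o);print(w2px(C,[[.617,-.147,.1025],[.617,-.147,.0525],[.5834,-.1454,.0505]]))
s=snapshot("side");f=s["frame"];cv2.imwrite("pics/s9.png",cv2.resize(f[180:300,270:430],None,fx=5,fy=5,interpolation=cv2.INTER_CUBIC))
C=cam(s);p=w2px(C,[[.617,-.1485,.1025],[.617,-.1485,.0525]]);print(p,(p-[270,180])*5)
E
```

```text
t 18.25 p [ 0.62   -0.0993  0.1876] w 0.0392 F [-0.48 -0.26  0.03]
yaw of tool y 176.14 tilt(x axis) [-8.e-04  1.e-04 -1.e+00] q [ 0.1   0.41 -0.04 -0.   -1.12 -0.17]
[[320.29765061 166.37208545]
 [320.24459855 160.50905434]
 [363.5616557  159.41942587]]
[[338.19290354 207.18669924]
 [338.09545074 227.13914031]] [[340.9645177  135.93349619]
 [340.47725368 235.69570153]]
```

View pics/w9.png

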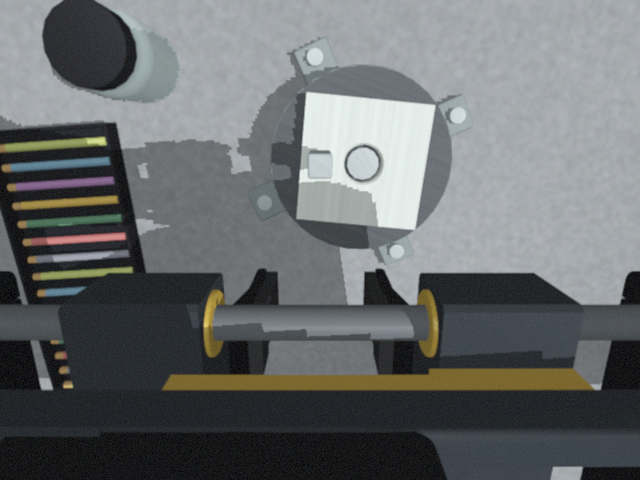

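View pics/s9.png

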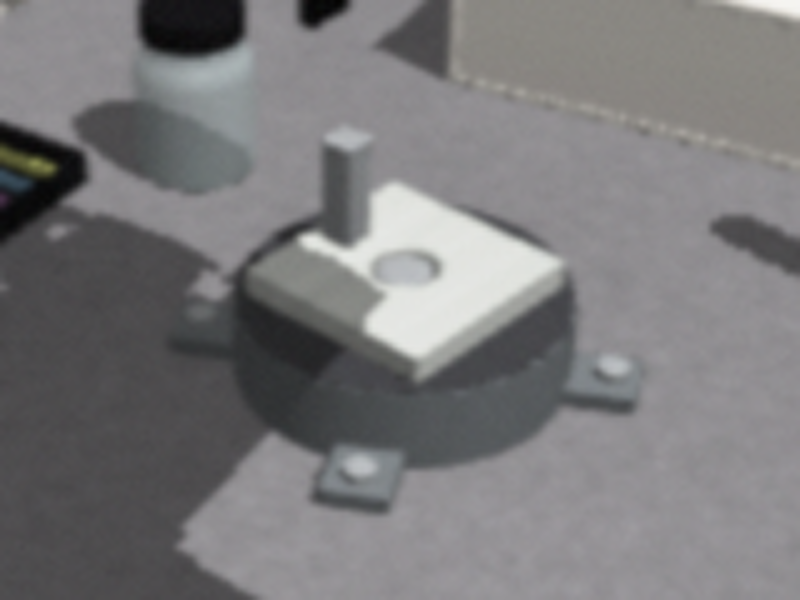

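The side view shows the head flush on the flange and upright, with its top at about crop (347,135), against a predicted row of 136. The wrist view shows it at (320,164). The arm is clear, so I'm handing in.

```bash
python3 -c "
from rig import *
print(job_done())"
```

```text
the job is handed in; nothing more can be done
None
```

The pin is fully home in the swivel foot and released, and I handed the job in at about 18 s; `job_done()` gave no verdict.

- **What I did:** I took the square-headed pin from the block, put it through the flange hole onto the ring, and turned the flange about 1 rad anticlockwise under light load. There the pin dropped in, and I pushed it past the felt plug until the head met the flange.
- **Seating:** The tool stopped at z = 0.0582 m, matching the predicted home height. The side picture shows the pin upright with its head flush on the flange.
- **Forces:** Wrist readings at the end of each call stayed at about 13 N or less; I did not see values between readings. At the start of the turn the pin stuck, with about 9 N sideways and 9 N down. I eased the downward load and it then moved freely.
- **At hand-in:** The gripper was open, clear of everything and reading almost no force. I did not re-measure the positions of the stylus, bottles, jar and glue stick, but nothing was touched as far as I could tell. In the last wrist picture the jar stands upright.
- **Disagreement:** The top and wrist cameras differed by about 1 mm on where the hole was. I used the wrist camera's position of the pin tip relative to the hole.

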